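# Close the exposure hood and press the two-button reset

### The job

The exposure unit has tripped its interlock: with the fingertips, push its steel hood along the rails until it is fully home over the glass. Then put one fingertip on each of the two matching round buttons of the control pendant, press both right down together, hold them down for three seconds, and let both come back up. Leave the wide mushroom-headed stop button alone, do not lift or drag the pendant, and do not disturb the tape, the jar or the other things lying about.

Things in the scene. Friction and masses are not known exactly. Their poses are not given: they have to be found in the camera images.
- unit: benchtop exposure unit, a white box 300 (x) by 340 (y) by 60 mm high, fixed to the table; origin at the centre of its underside, z up. On its top a glass window 145 by 125 mm lies at y 5 to 130 mm; two rails 10 mm high and 10 mm wide run along y at x = -88 and +88 mm, with an end bar joining them at y = +139 mm. Its yaw varies by about 0.2 rad
- hood (a joint): position of the hood along the rails in m: 0 fully open (towards the unit's -y), 0.135 fully home over the glass, against an end stop; it slides to the unit's +y with about 2 N of friction and stays where it is left
- hood_push (a point): centre of the hood's upright rear face (the one that looks to the unit's -y), which moves with the hood. The hood is a plain steel box 160 (x) by 120 (y) mm, its top 98 mm above the table; this point is 80 mm above the table, 20 mm above the unit's flat top, on the unit's centre line x = 0, at unit y = -135 mm plus the joint value. Axes as the unit's
- pendant: loose control pendant on rubber feet, an aluminium box 200 (x) by 125 (y) by 55 mm high, about 1 kg; origin at the centre of its underside, z up. The button pair is at its -x end, the stop button at its +x end, where a low wire handle also sticks out 30 mm. Its yaw varies by about 0.5 rad
- pair_mid (a point): point on the pendant midway between the tops of the two matching buttons, level with their tops as they are at rest (79 mm above the table); at x = -45 mm, y = 0 in the pendant's frame; axes as the pendant's: the buttons lie 32 mm either side along y (64 mm between centres)
- key_a_base: dark steel collar, 44 mm across and 12 mm high, of the button at pendant y = +32 mm, with its button; origin on the button's axis on the pendant's top, 55 mm above the table
- key_b_base: the same for the button at pendant y = -32 mm
- key_a (a joint): how far the button at pendant y = +32 mm is pressed, in m: 0 up, 0.008 fully down; a flat black round cap 28 mm across, top 24 mm above the pendant's top; springs back by itself; from 1.2 N to start it to 4 N fully down; its switch makes at 0.005
- key_b (a joint): the same for the button at pendant y = -32 mm
- stop (a joint): how far the stop button is pressed, in m: 0 up, 0.006 down; leave it alone
- stop_top (a point): centre of the top of the stop button, a black mushroom head 54 mm across, its top 94 mm above the table, at x = +45 mm, y = 0 in the pendant's frame
- tape: roll of tape 48 mm across, 18 mm high, on the unit's top beside the rail, at about x = +120 mm in the unit's frame; origin at the centre of its underside
- jar: small ink jar 52 mm across, 55 mm high, standing beside the pendant on its +y side; origin at the centre of its underside
- spatula: ink spatula about 190 mm long, lying beside the pendant on its -y side
- brayer: hand roller with a wooden handle, lying beyond the unit and pendant
- can: ink can 86 mm across, 100 mm high, at the side of the table
- bottle: white bottle 60 mm across, 170 mm high, standing beyond the unit and pendant
- squeegee: wooden squeegee 180 mm long, lying beyond the unit and pendant
- cup: clear cup 70 mm across, 80 mm high, at the side of the table

How it is judged:
By the outcome, as a careful person would: the job done as asked, in the order asked, and still so for the second after the job is handed in, with the robot touching nothing.
It also fails if it takes over 53 s, if anything falls off the work surface, if the arm or the gripper's body presses on something with over 40 N, if the wrist force passes 120 N, or if a joint passes its speed limit or range.

### The arm

A 6-joint arm with a two-finger parallel gripper is mounted at the origin on the work surface. World frame = base frame: x ahead of the robot, y to its left, z up, the work surface at z = 0. Lengths are in mm, angles in rad, forces in N, time in s.
With the tool pointing down it reaches from about 425 to 950 mm from the base axis. Payload 14.7 kg.
Tool frame: the origin (TCP) lies midway between the tips of the shut fingers; the grasp point (between the pads) lies 19 mm behind it; z points along the fingers, y is the line along which they close (so a half turn about z gives the same grasp; the last joint's range is limited). The gripper opens to 85 mm and grips with 20 to 120 N. Pads are 22 mm wide; open, the fingers measure 114 mm over their backs; the gripper's body (76 mm by 85 mm) begins 54 mm behind the grasp point. The pads swing forward as they close: fully open they stand 13 mm farther back than shut.
Start: joints at [-1.347, 0.48, 1.596, -0, 1.065, -0.047], TCP at [173.893, -626.301, 231.297] pointing down, gripper open.
Joint ranges: [-2.75, 2.75], [-0.82, 2.05], [0.23, 2.67], [-1.56, 4.7], [0.09, 2.69], [-2.92, 2.92]. Speed limits (rad/s): [1.89, 1.89, 2.39, 3.01, 3.01, 3.01].

### API

Orientations are given as [roll, pitch, yaw] about the fixed x, y, z axes, in that order (R = Rz(yaw) Ry(pitch) Rx(roll)).
In Python, from cell import * gives the robot as it stands.
- The arm moves only by the shell command python3 -m jog 'ROWS' [FORCE]. ROWS is JSON, a list that holds one entry, the list of rows, each a list of 7 numbers: the shift along the tool's x, y, z scaled (see below), then the turn, a rotation vector about the tool's x, y, z scaled (see below), then the opening, from -1 (shut) to 1 (fully open), so that 0 is half open. In form: [[[x, y, z, rx, ry, rz, grip], ...]]. A call has 1 to 20 rows; each row is the pose to reach, as a shift and turn from the pose commanded when the call began, along the tool's axes at that moment; what a row does not reach only later rows make up. The controller multiplies each number of a shift by 800 mm and each number of a turn by 90 degrees. A row lasts 1/8 s, in which the tool goes at most 62.5 mm and 10.7 degrees, less where a joint would pass 70% of its speed; a pose out of reach is approached as far as the arm can. A call with a number of a shift or a turn outside -1 to 1 is refused whole. A call with a gripper value outside its range is refused whole. The fingers move at their own pace and stop on an object; FORCE is the grip in N (left out, the last holds). Time passes only in rows, so rows that repeat a pose let the fingers close. It gives the time, the measured TCP pose, the force, the opening and the grip force at its end, in the units of the state.
- get_state(): the state, without advancing time (a new reading comes with each control period).
- read_camera(name): name is "side" or "top"; returns a dict with "color" (384x512x3 uint8, red, green, blue), "fx", "fy", "cx", "cy" (pixels), "cam_to_world" (4x4, takes a point from camera to world coordinates). Camera axes: x right, y down, z forward; pixel columns grow to the right and rows downward; lengths in mm; the calibration is good to about 2 mm. A picture is of the moment at which its call begins. There is no depth.
- sign_off(): hands the job in; it is judged then, once.
The state is a dict: "time_s": time; "q": joint angles; "qvel": joint speeds; "joint_efforts": joint torques, N m; "position": TCP position; "ee_rot": TCP orientation; "ft_force": force on the tool from outside, world axes, zero at the start; "torque": the same for the moment, N m; "width": finger opening in mm; "grip_force": force on a finger pad.
Only numpy, scipy, OpenCV 4.12 (cv2) and the standard library are available. Lean on these libraries where they do the work, as an engineer would, in place of code of your own. Each camera call takes 0.05 s, during which the arm holds its last target. There are 200 camera calls.

## Working session

There is one attempt and no reset: what is moved stays moved. The work goes in short steps, Python scripts to look and compute and a shell command to move; the robot and the scene stay as the last step left them, time stands still between calls to the robot, and variables do not carry over. Pictures are saved under pics/ and viewed, at most 10 in all, crops included, and the job is handed in when it is done.

```bash
ls; mkdir -p pics
python3 - <<'E'
from cell import *
import cv2,numpy as np
for n in("top","side"):
    c=read_camera(n);cv2.imwrite(f"pics/{n}0.png",cv2.resize(c["color"][:,:,::-1],(800,600),interpolation=cv2.INTER_CUBIC))
    print(n,c["fx"],c["fy"],c["cx"],c["cy"],np.round(c["cam_to_world"],3).tolist())
s=get_state();print(s)
E
```

```text
pics
top 401.20744724032073 401.20744724032073 251.17461971354302 189.41553517502086 [[0.008, -0.994, 0.111, 486.041], [-1.0, -0.007, 0.011, -2.919], [-0.01, -0.111, -0.994, 1360.04], [0.0, 0.0, 0.0, 1.0]]
side 447.9155722079078 447.9155722079078 266.1142603276651 190.51462423938995 [[-0.905, -0.232, 0.357, 96.64], [-0.425, 0.441, -0.791, 1202.771], [0.026, -0.867, -0.497, 855.039], [0.0, 0.0, 0.0, 1.0]]
{'time_s': 0.1, 'q': array([-1.34657925e+00,  4.80777772e-01,  1.59682605e+00,  5.39904467e-06,
        1.06512136e+00, -4.65911352e-02]), 'qvel': array([ 1.67142910e-04,  9.44187286e-04, -2.39102280e-03, -2.28504078e-04,
        1.25787962e-03,  6.19707768e-05]), 'joint_efforts': array([ 2.92197707e-03, -9.52255511e+01, -4.31040430e+01,  2.16123212e-04,
        5.22181086e-03,  1.39453846e-04]), 'position': array([ 173.82287665, -625.92483046,  230.72530331]), 'ee_rot': array([-3.14046157e+00, -5.74620216e-05,  2.70805562e-01]), 'ft_force': array([ 0.15902747, -0.47609897, -0.57976433]), 'torque': array([-0.00445615, -0.02966751,  0.02010401]), 'grip_force': 0.0, 'width': 85.58600165430236}
```

View pics/top0.png

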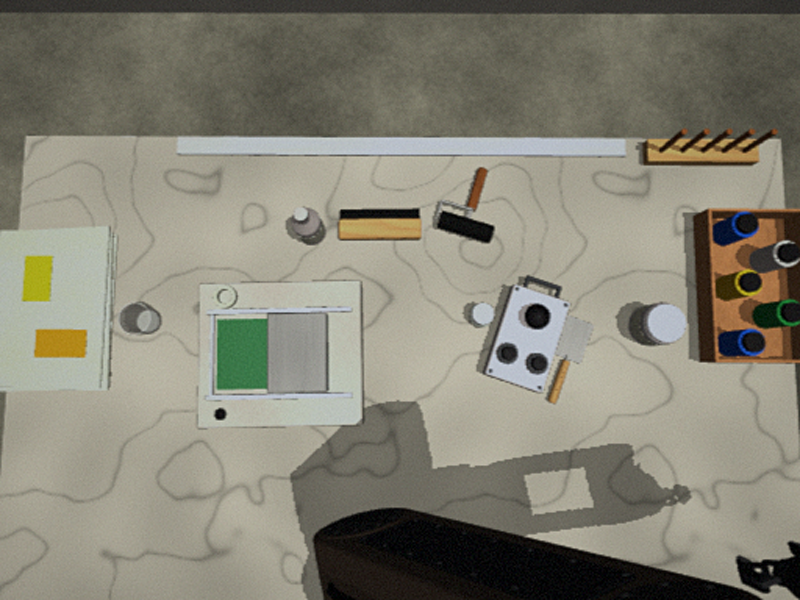

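View pics/side0.png

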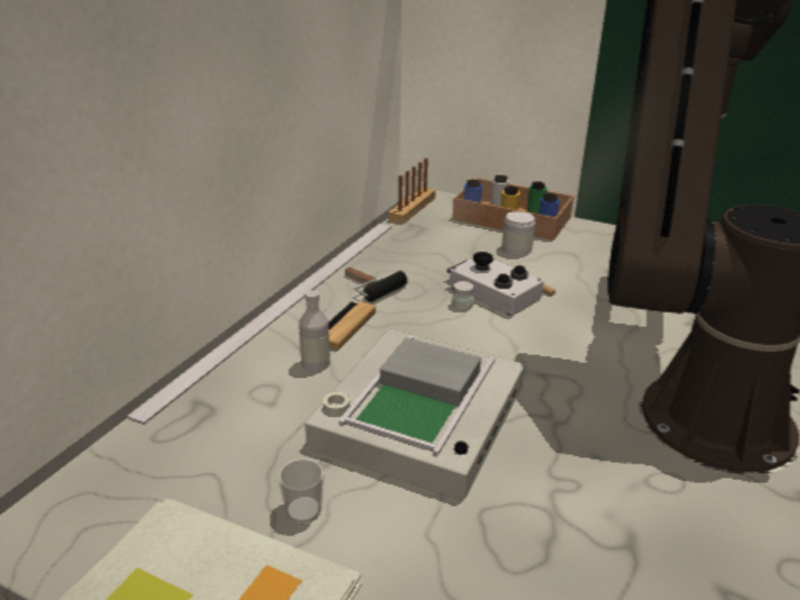

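Top view (800x600): the unit is at about (280,355), with its +y to the left, and the hood's rear edge is at x≈328. The buttons are at (508,353) and (537,363), the stop at (537,316). Next I zoom in for an exact fit.

Run:
```python
from cell import *
import cv2,numpy as np
t=read_camera("top")["color"][:,:,::-1];s=read_camera("side")["color"][:,:,::-1]
def crop(i,x,y,w,h): return cv2.resize(i[y:y+h,x:x+w],(400,300),interpolation=cv2.INTER_CUBIC)
o=np.vstack([np.hstack([crop(t,300,170,100,75+0),crop(t,112,172,136,102)]),np.hstack([crop(s,276,150,80,60),crop(s,190,205,152,114)])])
cv2.imwrite("pics/c1.png",o)
```

```text
(no output)
```

View pics/c1.png

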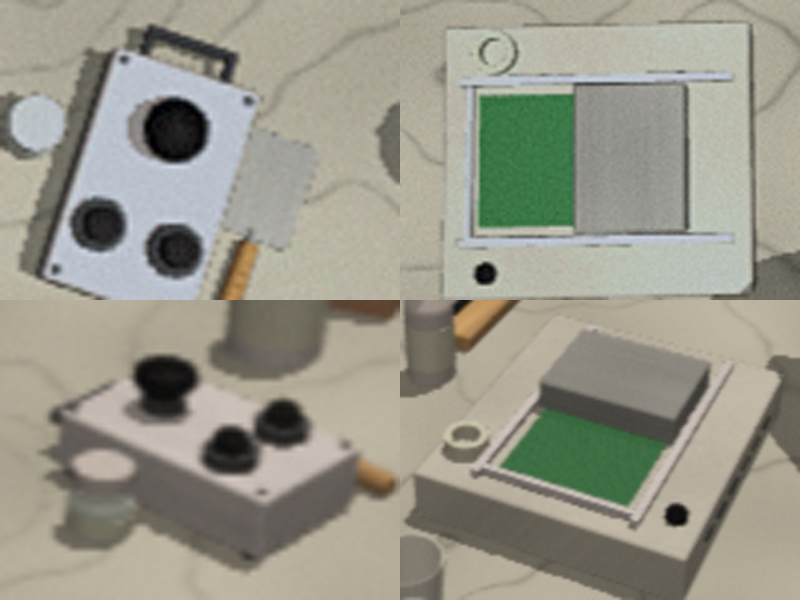

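The crops are clear. The upper-left one shows caps A (98,222) and B (175,248) and the stop (176,130). The upper-right one shows the hood top from (574,84) to (687,231), and the unit corners. I fit both poses to these pixels.

```bash
cat > fit.py <<'E'
from cell import *
import numpy as np
from scipy.optimize import least_squares
C={n:read_camera(n) for n in("top","side")}
def proj(n,P):
    c=C[n];p=(np.linalg.inv(c["cam_to_world"])@np.r_[P,1])[:3]
    return np.array([c["fx"]*p[0]/p[2]+c["cx"],c["fy"]*p[1]/p[2]+c["cy"]])
def pix(n,q,off,sc,o0): return (n,(np.array(q,float)-o0+.5)/sc-.5+off)
def W(x,y,yaw,P): c,s=np.cos(yaw),np.sin(yaw);return np.array([x+c*P[0]-s*P[1],y+s*P[0]+c*P[1],P[2]])
pt=lambda u,v:pix("top",(u,v),(300,170),4,(0,0))
ps=lambda u,v:pix("side",(u,v),(276,150),5,(0,300))
ut=lambda u,v:pix("top",(u,v),(112,172),400/136,(400,0))
us=lambda u,v:pix("side",(u,v),(190,205),400/152,(400,300))
pen=[((-45,32,79),pt(98,222)),((-45,-32,79),pt(176,247)),((45,0,92),pt(177,129)),((100,62.5,55),pt(118,47)),((100,-62.5,55),pt(262,97)),((-100,62.5,55),pt(40,276)),
 ((-45,32,79),ps(232,437)),((-45,-32,79),ps(283,410)),((-45,32,61),ps(231,452)),((-45,-32,61),ps(282,427))]
uni=[((150,170,60),ut(447,28)),((150,-170,60),ut(749,22)),((-150,170,60),ut(443,297)),((-150,-170,60),ut(753,290))]
hood=[((80,60,98),ut(574,84)),((80,-60,98),ut(687,84)),((-80,-60,98),ut(687,231)),((-80,60,98),ut(574,235)),
 ((80,-60,98),us(590,330)),((-80,-60,98),us(709,367)),((-80,60,98),us(676,417)),((80,60,98),us(541,383))]
f=lambda p:np.concatenate([proj(n,W(*p,P))-q for P,(n,q) in pen])
r=least_squares(f,[550,-200,-.3],loss="soft_l1",x_scale=[100,100,1]);print("pendant",r.x,np.round(f(r.x),1))
p=r.x
for P in((-45,32,79),(-45,-32,79),(-45,0,79),(45,0,94)):print(P,W(*p,P).round(1))
def g(p): return np.concatenate([proj(n,W(*p[:3],P))-q for P,(n,q) in uni]+[proj(n,W(*p[:3],np.add(P,(0,-75+p[3],0))))-q for P,(n,q) in hood])
r=least_squares(g,[480,200,0,0],loss="soft_l1",x_scale=[100,100,1,100]);print("unit",r.x,np.round(g(r.x),1))
print("push",W(*r.x[:3],(0,-135+r.x[3],80)).round(1),"home",W(*r.x[:3],(0,0,80)).round(1))
E
python3 fit.py
```

```text
pendant [ 5.47306512e+02 -2.68348192e+02 -3.38395131e-01] [ 0.5  0.5  0.2  1.1  0.2  0.2 -0.4 -0.6  0.1 -0.2 -0.7  0.1 -0.3 -0.7
  0.  -0.7 -0.5  0.5 -0.3  0.1]
(-45, 32, 79) [ 515.5 -223.2   79. ]
(-45, -32, 79) [ 494.2 -283.6   79. ]
(-45, 0, 79) [ 504.9 -253.4   79. ]
(45, 0, 94) [ 589.8 -283.3   94. ]
unit [5.11243092e+02 2.43832461e+02 2.64946628e-02 3.35381434e+01] [-0.4 -0.2  0.6 -0.2 -0.6  1.4  0.4  1.9  0.   0.1 -0.5 -0.6 -0.1  0.6
 -0.2 -0.1 -2.3 -1.5  1.3 -2.8 -0.2  0.4 -0.8 -1.3]
push [513.9 142.4  80. ] home [511.2 243.8  80. ]
```

```bash
cat > to.py <<'E'
import sys,json
from cell import *
import numpy as np
from scipy.spatial.transform import Rotation as R
s=get_state();R0=R.from_euler("xyz",s["ee_rot"])
print(s["time_s"],s["position"].round(1),s["ee_rot"].round(4),"F",s["ft_force"].round(1),"w",round(s["width"],1))
for x,y,z,yaw in json.loads(sys.argv[1]):
    d=R0.inv().apply(np.array([x,y,z])-s["position"])/800
    r=(R0.inv()*R.from_euler("xyz",[np.pi,0,yaw])).as_rotvec()/(np.pi/2)
    print(d.round(4).tolist(),r.round(4).tolist())
E
python3 to.py '[[450,-330,230,0.9],[515,106,230,1.597],[515,106,130,1.597]]'
```

```text
0.3 [ 173.9 -626.2  231.1] [-3.1411  0.      0.2708] F [0.4 0.4 0.7] w 85.7
[0.4316, -0.2644, 0.0014] [-0.0003, -0.0001, -0.4006]
[0.6557, -0.7678, 0.0017] [-0.0003, -0.0002, -0.8443]
[0.6557, -0.7677, 0.1267] [-0.0003, -0.0002, -0.8443]
```

```bash
python3 -m jog '[[[0.4316,-0.2644,0,0,0,-0.4,-1],[0.4316,-0.2644,0,0,0,-0.4,-1],[0.4316,-0.2644,0,0,0,-0.4,-1],[0.4316,-0.2644,0,0,0,-0.4,-1],[0.4316,-0.2644,0,0,0,-0.4,-1],[0.4316,-0.2644,0,0,0,-0.4,-1],[0.6557,-0.7678,0,0,0,-0.844,-1],[0.6557,-0.7678,0,0,0,-0.844,-1],[0.6557,-0.7678,0,0,0,-0.844,-1],[0.6557,-0.7678,0,0,0,-0.844,-1],[0.6557,-0.7678,0,0,0,-0.844,-1],[0.6557,-0.7678,0,0,0,-0.844,-1],[0.6557,-0.7678,0,0,0,-0.844,-1],[0.6557,-0.7678,0,0,0,-0.844,-1],[0.6557,-0.7678,0,0,0,-0.844,-1],[0.6557,-0.7678,0,0,0,-0.844,-1],[0.6557,-0.7678,0.1267,0,0,-0.844,-1],[0.6557,-0.7678,0.1267,0,0,-0.844,-1],[0.6557,-0.7678,0.1267,0,0,-0.844,-1],[0.6557,-0.7678,0.1267,0,0,-0.844,-1]]]'; python3 to.py '[[515,106,76,1.597],[513,200,76,1.597],[512,232,76,1.597]]'
python3 - <<'E'
from cell import *
import cv2,numpy as np
t=read_camera("top")["color"][:,:,::-1];s=read_camera("side")["color"][:,:,::-1]
def crop(i,x,y,w,h): return cv2.resize(i[y:y+h,x:x+w],(400,300),interpolation=cv2.INTER_CUBIC)
cv2.imwrite("pics/c2.png",np.hstack([crop(t,112,172,136,102),crop(s,190,165,192,144)]))
E
```

```text
time_s: 2.8
position: [515.8, 105.3, 131.3]
ee_rot: [3.14, -0.0, 1.595]
ft_force: [1.0, 0.2, 0.6]
width: 0.1
grip_force: 0.0
2.8 [515.8 105.3 131.3] [ 3.1404e+00 -1.0000e-04  1.5955e+00] F [1.  0.2 0.6] w 0.1
[0.0009, -0.0011, 0.0691] [0.0008, -0.0001, -0.001]
[0.1184, -0.0007, 0.0691] [0.0008, -0.0001, -0.001]
[0.1585, -0.001, 0.0691] [0.0008, -0.0001, -0.001]
```

View pics/c2.png

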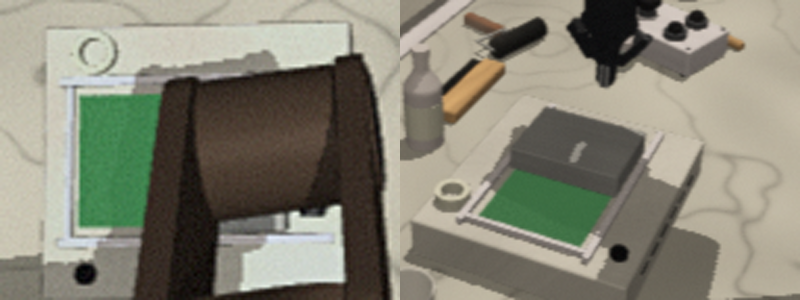

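The shut fingers hang behind the hood's rear edge and clear of it (side crop, about (605,85)). Now down and push, slowly towards the end.

```bash
python3 -m jog '[[[0,0,0.035,0,0,0,-1],[0,0,0.069,0,0,0,-1],[0,0,0.069,0,0,0,-1],[0.015,0,0.069,0,0,0,-1],[0.025,0,0.069,0,0,0,-1],[0.035,0,0.069,0,0,0,-1],[0.045,0,0.069,0,0,0,-1],[0.055,0,0.069,0,0,0,-1],[0.065,0,0.069,0,0,0,-1],[0.075,0,0.069,0,0,0,-1],[0.085,0,0.069,0,0,0,-1],[0.095,0,0.069,0,0,0,-1],[0.105,0,0.069,0,0,0,-1],[0.115,0,0.069,0,0,0,-1],[0.125,0,0.069,0,0,0,-1],[0.135,0,0.069,0,0,0,-1],[0.14,0,0.069,0,0,0,-1],[0.14,0,0.069,0,0,0,-1]]]'; python3 to.py '[[512,232,76,1.597]]'
```

```text
time_s: 5.15
position: [512.2, 218.2, 74.7]
ee_rot: [3.141, -0.0, 1.597]
ft_force: [-0.4, -0.7, 0.3]
width: -0.4
grip_force: 0.0
5.15 [512.2 218.2  74.7] [ 3.1414e+00 -2.0000e-04  1.5969e+00] F [-0.4 -0.7  0.3] w -0.4
[0.0172, 0.0002, -0.0016] [0.0001, -0.0001, -0.0001]
```

```bash
python3 -m jog '[[[0.004,0,0,0,0,0,-1],[0.008,0,0,0,0,0,-1],[0.011,0,0,0,0,0,-1],[0.013,0,0,0,0,0,-1]]]';python3 -m jog '[[[0.0025,0,0,0,0,0,-1],[0.005,0,0,0,0,0,-1]]]'
```

```text
time_s: 5.65
position: [511.9, 228.3, 74.7]
ee_rot: [3.142, -0.0, 1.597]
ft_force: [0.2, -2.8, -0.9]
width: 0.0
grip_force: 1.0
time_s: 5.9
position: [511.8, 232.3, 74.7]
ee_rot: [-3.142, 0.0, 1.597]
ft_force: [1.0, -3.4, -2.2]
width: -0.2
grip_force: 1.1
```

```bash
python3 -m jog '[[[0.0025,0,0,0,0,0,-1],[0.004,0,0,0,0,0,-1]]]';python3 -m jog '[[[0.0015,0,0,0,0,0,-1],[0.003,0,0,0,0,0,-1],[0.003,0,0,0,0,0,-1]]]'
```

```text
time_s: 6.15
position: [511.7, 235.6, 74.7]
ee_rot: [-3.142, -0.0, 1.597]
ft_force: [0.2, -2.0, -1.3]
width: -0.2
grip_force: 1.0
time_s: 6.52
position: [511.6, 236.2, 74.7]
ee_rot: [-3.141, 0.002, 1.597]
ft_force: [3.6, -20.7, 2.6]
width: -0.1
grip_force: 10.5
```

Hard stop reached, 20 N. Back off, rise, and move over the pendant.

```bash
python3 -m jog '[[[-0.02,0,0,0,0,0,-1],[-0.05,0,0,0,0,0,-1],[-0.05,0,-0.06,0,0,0,-1],[-0.05,0,-0.12,0,0,0,-1],[-0.05,0,-0.16,0,0,0,-1]]]'; python3 to.py '[[504.9,-253.4,180,-0.338],[504.9,-253.4,125,-0.338]]'
```

```text
time_s: 7.15
position: [513.2, 197.7, 205.0]
ee_rot: [3.14, -0.001, 1.596]
ft_force: [1.9, -0.0, -0.9]
width: -0.1
grip_force: 0.0
7.15 [513.2 197.7 205. ] [ 3.1396e+00 -9.0000e-04  1.5962e+00] F [ 1.9 -0.  -0.9] w -0.1
[-0.5635, -0.0248, 0.0307] [0.0003, -0.0016, 1.2314]
[-0.5636, -0.0249, 0.0994] [0.0003, -0.0016, 1.2314]
```

```bash
python3 -m jog '[[[-0.5635,-0.0248,0.0307,0,0,0.95,0.18],[-0.5635,-0.0248,0.0307,0,0,0.95,0.18],[-0.5635,-0.0248,0.0307,0,0,0.95,0.18],[-0.5635,-0.0248,0.0307,0,0,0.95,0.18],[-0.5635,-0.0248,0.0307,0,0,0.95,0.18],[-0.5635,-0.0248,0.0307,0,0,0.95,0.18],[-0.5635,-0.0248,0.0307,0,0,0.95,0.18],[-0.5635,-0.0248,0.0307,0,0,0.95,0.18],[-0.5635,-0.0248,0.0307,0,0,0.95,0.18],[-0.5635,-0.0248,0.0307,0,0,0.95,0.18]]]'; python3 to.py '[[504.9,-253.4,150,-0.338],[504.9,-253.4,115,-0.338]]'
```

```text
time_s: 8.4
position: [504.2, -252.5, 178.2]
ee_rot: [-3.141, 0.0, 0.109]
ft_force: [0.6, 1.2, 0.3]
width: 50.7
grip_force: 0.0
8.4 [ 504.2 -252.5  178.2] [-3.1412e+00  1.0000e-04  1.0880e-01] F [0.6 1.2 0.3] w 50.7
[0.0007, 0.0013, 0.0352] [-0.0003, 0.0001, 0.2844]
[0.0007, 0.0013, 0.079] [-0.0003, 0.0001, 0.2844]
```

```bash
python3 -m jog '[[[0,0.001,0.01,0,0,0.1,0.18],[0,0.001,0.035,0,0,0.2,0.18],[0,0.001,0.06,0,0,0.284,0.18],[0,0.001,0.079,0,0,0.284,0.18],[0,0.001,0.079,0,0,0.284,0.18],[0,0.001,0.079,0,0,0.284,0.18]]]'; python3 to.py '[[504.9,-253.4,85,-0.338]]'
python3 - <<'E'
from cell import *
import cv2,numpy as np
t=read_camera("top")["color"][:,:,::-1];s=read_camera("side")["color"][:,:,::-1]
def crop(i,x,y,w,h,W=400,H=300): return cv2.resize(i[y:y+h,x:x+w],(W,H),interpolation=cv2.INTER_CUBIC)
cv2.imwrite("pics/c3.png",np.vstack([np.hstack([crop(t,300,170,100,75),crop(t,112,172,136,102)]),np.hstack([crop(s,276,135,100,75),crop(s,190,205,152,114)])]))
E
```

```text
time_s: 9.15
position: [504.9, -254.0, 115.5]
ee_rot: [3.142, -0.001, -0.339]
ft_force: [0.8, -0.1, 0.7]
width: 50.4
grip_force: 0.0
9.15 [ 504.9 -254.   115.5] [ 3.1415e+00 -6.0000e-04 -3.3890e-01] F [ 0.8 -0.1  0.7] w 50.4
[-0.0003, -0.0007, 0.0382] [0.0, -0.0004, -0.0006]
```

View pics/c3.png

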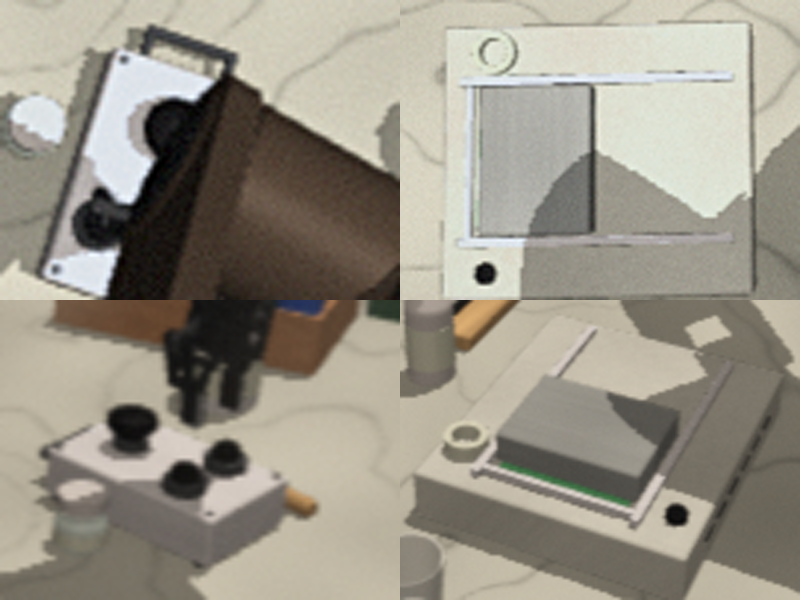

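The hood is home: its rear edge moved from x=687 to 594 px, about 100 mm, and it now sits against the end bar. The fingertips hang above the two buttons (side crop, (195,420) and (232,405)) and need a slightly wider opening. I lower them and look from close by.

```bash
python3 -m jog '[[[0,-0.0007,0.012,0,0,0,0.29],[0,-0.0007,0.024,0,0,0,0.29],[0,-0.0007,0.036,0,0,0,0.29],[0,-0.0007,0.04,0,0,0,0.29],[0,-0.0007,0.04,0,0,0,0.29]]]'
python3 - <<'E'
from cell import *
import cv2,numpy as np
t=read_camera("top")["color"][:,:,::-1];s=read_camera("side")["color"][:,:,::-1]
def crop(i,x,y,w,h,W=400,H=300): return cv2.resize(i[y:y+h,x:x+w],(W,H),interpolation=cv2.INTER_CUBIC)
c=crop(s,276,135,80,80,600,600)
cv2.imwrite("pics/c4.png",np.clip(255*(c/255.)**.5,0,255).astype(np.uint8))
E
```

```text
time_s: 9.88
position: [504.5, -253.5, 82.6]
ee_rot: [-3.141, 0.001, -0.342]
ft_force: [0.1, 0.0, 0.0]
width: 54.7
grip_force: 0.0
```

View pics/c4.png

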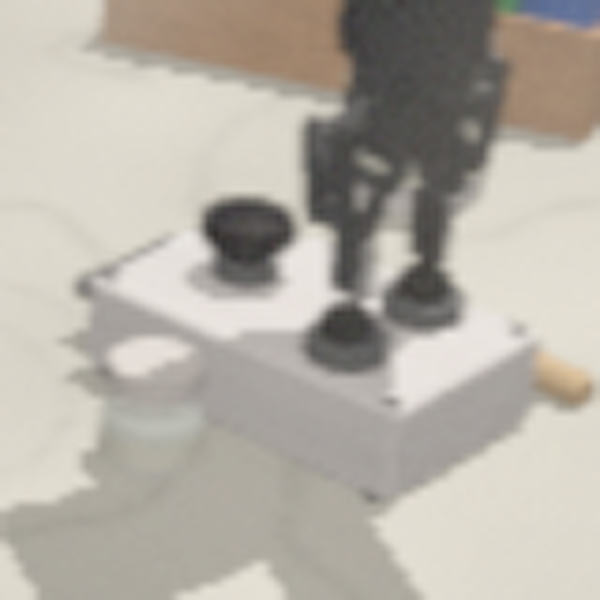

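Both tips stand just above their caps: left tip (350,290) over cap (347,312), right tip (430,265) over cap (425,278). Now down in small steps, watching the force.

```bash
python3 -m jog '[[[0,0,0.0035,0,0,0,0.29],[0,0,0.007,0,0,0,0.29],[0,0,0.007,0,0,0,0.29]]]'; python3 -m jog '[[[0,0,0.0025,0,0,0,0.29],[0,0,0.005,0,0,0,0.29]]]'
```

```text
time_s: 10.35
position: [504.5, -253.5, 77.2]
ee_rot: [-3.142, 0.0, -0.342]
ft_force: [-0.4, -0.4, 0.0]
width: 55.2
grip_force: 0.0
time_s: 10.6
position: [504.8, -253.7, 73.4]
ee_rot: [3.142, -0.0, -0.342]
ft_force: [-0.3, 0.4, 4.0]
width: 55.3
grip_force: 1.6
```

```bash
python3 -m jog '[[[0,0,0.005,0,0,0,0.29],[0,0,0.0075,0,0,0,0.29],[0,0,0.0075,0,0,0,0.29]]]'; python3 -m jog '[[[0,0,0.002,0,0,0,0.29],[0,0,0.002,0,0,0,0.29]]]'
```

```text
time_s: 10.98
position: [504.8, -253.6, 67.3]
ee_rot: [3.142, -0.0, -0.342]
ft_force: [-1.8, -0.1, 7.7]
width: 55.3
grip_force: 3.7
time_s: 11.22
position: [504.9, -253.7, 66.7]
ee_rot: [3.141, -0.001, -0.342]
ft_force: [-5.8, 3.3, 25.0]
width: 55.1
grip_force: 12.6
```

25 N, shared evenly (12.6 N on one finger), so both are bottomed. Hold for 3.5 s, then look at the force before letting go.

```bash
python3 -m jog '[[[0,0,0,0,0,0,0.29],[0,0,0,0,0,0,0.29],[0,0,0,0,0,0,0.29],[0,0,0,0,0,0,0.29],[0,0,0,0,0,0,0.29],[0,0,0,0,0,0,0.29],[0,0,0,0,0,0,0.29],[0,0,0,0,0,0,0.29],[0,0,0,0,0,0,0.29],[0,0,0,0,0,0,0.29],[0,0,0,0,0,0,0.29],[0,0,0,0,0,0,0.29],[0,0,0,0,0,0,0.29],[0,0,0,0,0,0,0.29]]]'; python3 -c "
from cell import *;print(get_state()['torque'])"; python3 -m jog '[[[0,0,0,0,0,0,0.29],[0,0,0,0,0,0,0.29],[0,0,0,0,0,0,0.29],[0,0,0,0,0,0,0.29],[0,0,0,0,0,0,0.29],[0,0,0,0,0,0,0.29],[0,0,0,0,0,0,0.29],[0,0,0,0,0,0,0.29],[0,0,0,0,0,0,0.29],[0,0,0,0,0,0,0.29],[0,0,0,0,0,0,0.29],[0,0,0,0,0,0,0.29],[0,0,0,0,0,0,0.29],[0,0,0,0,0,0,0.29]]]'
```

```text
time_s: 12.98
position: [504.9, -253.7, 66.8]
ee_rot: [3.141, -0.001, -0.342]
ft_force: [-5.6, 2.9, 25.7]
width: 55.1
grip_force: 12.7
[ 0.55255738  0.9539405  -0.02921458]
time_s: 14.72
position: [504.9, -253.7, 66.7]
ee_rot: [3.141, -0.001, -0.342]
ft_force: [-5.3, 3.5, 25.6]
width: 55.1
grip_force: 12.7
```

The moment matches the side force alone, so the load is balanced on both buttons. Release straight up and check.

```bash
python3 -m jog '[[[0,0,-0.01,0,0,0,0.29],[0,0,-0.025,0,0,0,0.29],[0,0,-0.06,0,0,0,0.29],[0,0,-0.12,0,0,0,0.29],[0,0,-0.18,0,0,0,0.29],[-0.15,0,-0.2,0,0,0,0.29],[-0.15,0,-0.2,0,0,0,0.29],[-0.15,0,-0.2,0,0,0,0.29]]]'
python3 - <<'E'
from cell import *
import cv2,numpy as np
t=read_camera("top")["color"][:,:,::-1];s=read_camera("side")["color"][:,:,::-1]
def crop(i,x,y,w,h,W=400,H=300): return cv2.resize(i[y:y+h,x:x+w],(W,H),interpolation=cv2.INTER_CUBIC)
cv2.imwrite("pics/c5.png",np.vstack([np.hstack([crop(t,300,170,100,75),crop(t,112,172,136,102)]),np.hstack([crop(s,276,150,80,60),crop(s,190,205,152,114)])]))
E
```

```text
time_s: 15.72
position: [388.2, -211.7, 226.4]
ee_rot: [-3.141, 0.001, -0.342]
ft_force: [0.8, -0.4, 0.5]
width: 55.1
grip_force: 0.0
```

View pics/c5.png

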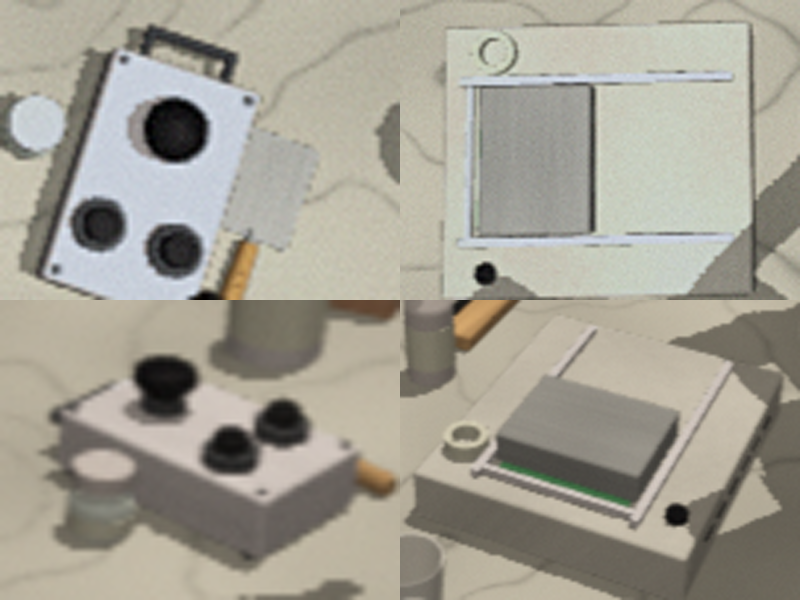

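The hood is home, with its rear edge at 594 px. The pendant has not moved: caps at (98,222) and (175,248), stop at (176,130). Both caps are up and the surroundings are untouched.

```bash
python3 -c "
from cell import *;print(sign_off())"
```

```text
the job is handed in; nothing more can be done
None
```

The job is handed in at about 16 s: the hood is home against its end stop, both buttons were held fully down together for about 3.5 s and are back up, and nothing else was disturbed.

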